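# Seat the sight pin through the press guard

## Task

With the fingertips only, push the pale mallet head along its guide rails until its far end is against the stop under the press, then reach down through the window in the press guard and press the lever paddle fully down, so that the brass pin is driven flush with the top of the head. Let the lever come back up and finish clear. Do not touch the guard, do not pinch or lift anything, and leave the other things on the bench where they are.

Things in the scene. Friction and masses are not known exactly. Their poses are not given: they have to be found in the camera images.
- press: Dark cast iron lever press, fixed. Origin on the bench under the ram's axis; x from paddle to column, y along the bed from stop to open end, z up. Bed 110 mm wide, 12 thick, y -110 to 320 mm. Two rails, tops at z 26 mm, 63 mm apart, y -100 to 170. Stop face at y = -85 mm. Column x 65 to 125 mm, up to z 185. The 18 mm steel ram comes down 13 mm at x = y = 0 as the lever is pressed.
- guard: Bare aluminium guard cage over the lever, fixed to the press, with the same origin and axes as press. Level top plate 4 mm thick, upper face at z 170 mm, x -160 to 55 mm, y -70 to 70 mm; skirts hang from it to z 105 mm at the front and both sides. It must not be touched.
- window (a point): Centre of the rectangular window in the guard's top plate, at the plate's upper face: press frame x = -100, y = 0, z = 170 mm. The window is 80 mm along the press's x and 90 mm along its y: closed fingers pass, an open gripper does not. Axes as press.
- paddle (a point): Centre of the upper face of the black ribbed rubber paddle at the free end of the steel lever, seen through the window; the paddle is 46 mm (press x) by 50 mm (press y) and starts 10 mm below the window's upper face. Pressed straight down it sinks 30 mm to its end stop; it takes about 2 N at first and about 7 N as the pin goes in, then meets a firm stop, and springs back up when released.
- lever (a joint): Angle of the press lever: 0 at rest (up), 0.172 rad at its bottom stop; a spring returns it to 0.
- head: Loose pale square-section croquet mallet head, 58 x 58 mm and 240 mm long with white nylon end faces, lying flat on the bed between the rails with its length along the press's y. Mass about 0.75 kg; it slides with about 2 to 4 N. Origin: centre of its underside; y along its length towards the open end of the bed, z up.
- head_end (a point): Centre of the head's outer end face (the end away from the stop), 120 mm from the head's centre along its y, 29 mm above its underside and 41 mm above the bench. When the head is home against the stop this point is at y = +155 mm in the press frame; at the start it is 75 to 130 mm further out.
- pin_hole (a point): Mouth of the pin's hole in the head's top face, on the head's middle line, 35 mm from its centre towards the stop, 58 mm above its underside. Lies under the ram (press frame x = y = 0) when the head is home.
- pin (a joint): How far the 8 mm brass pin is driven into the head: 0 at the start, when it stands 9 mm proud; 0.009 m when it is flush. It stays where it is driven.
- canister: Loose screw-top tin canister, 76 mm across, 95 mm high, beyond the stop end of the bed. Origin: centre of its underside. A bystander.
- face_disc: Loose white nylon disc, 58 mm across, 12 mm thick, beside the bed. Origin: centre of its underside. A bystander.
- cone: Loose steel centring cone, 54 mm across, 60 mm high, standing beside the bed on the robot's side. Origin: centre of its underside. A bystander.
- spare_head: Loose darker wooden block, 58 x 200 x 58 mm, on the left of the bench. Origin: centre of its underside. A bystander.
- collar: Loose brass ring, 64 mm across, 14 mm high, near the robot. Origin: centre of its underside. A bystander.
- brush: Loose bench brush lying on the right of the bench, handle along its own -x. A bystander.
- hammer: Loose hammer lying on the right of the bench, handle along its own -x. A bystander.
There are look-alikes about, which are no part of the job. What is shaped like the head but orange is not meant.

How it is judged:
On the way, in this order (a step that is already met when the one before it is completed fails the run):
1. the head is pushed home against the stop, its pin under the ram (y of pin_hole in the frame of press between -0.004 and 0.004 m and z of pin_hole in the frame of press below 0.074 m and value of joint pin below 0.002 m), for 0.2 s.
2. the lever is pressed and the pin driven flush (value of joint pin above 0.0075 m and value of joint lever above 0.14 rad), for 0.1 s.
At the end, for the whole second after the job is handed in: The pin is within 1.5 mm of flush (joint above 0.0075 m), the head is still home (pin hole within 4 mm of the ram's axis along the bed) and lying on the bed at rest, and the lever is back up (below 0.03 rad) (y of pin_hole in the frame of press between -0.004 and 0.004 m and z of pin_hole in the frame of press below 0.074 m and value of joint pin above 0.0075 m and value of joint lever below 0.03 rad and linear speed of head below 0.01 m/s); the robot touches nothing.
It fails at once if the robot touches the guard (contact force between any of the fingers, the arm and guard above 0.5 N).
It fails at once if the head is lifted or tipped out of its guides (z of head in the frame of press above 0.022 m or angle between head's own z axis and vertical above 0.12 rad).
It fails at once if another thing on the bench is moved by more than 15 mm (distance of any of canister, face_disc, cone, spare_head, collar, brush, hammer from where it was at the start of the episode above 0.015 m).
It also fails if it takes over 43 s, if anything falls off the work surface, if the arm or the gripper's body presses on something with over 40 N, if the wrist force passes 120 N, or if a joint passes its speed limit or range.

## Robot

A 6-joint arm with a two-finger parallel gripper is mounted at the origin on the work surface. World frame = base frame: x ahead of the robot, y to its left, z up, the work surface at z = 0. Lengths are in m, angles in rad, forces in N, time in s.
With the tool pointing down it reaches from about 0.225 to 0.875 m from the base axis. Payload 3.4 kg.
Tool frame: the origin (TCP) lies midway between the tips of the shut fingers; the grasp point (between the pads) lies 19 mm behind it; x points along the fingers, z is the direction in which the jaws open and shut, and the axes are right-handed (so a half turn about x gives the same grasp; the last joint's range is limited). The gripper opens to 85 mm and grips with 20 to 120 N. Pads are 22 mm wide; open, the fingers measure 114 mm over their backs; the gripper's body (76 mm by 85 mm) begins 54 mm behind the grasp point. The pads swing forward as they close: fully open they stand 13 mm farther back than shut.
Start: joints at [1.099, 0.276, 1.505, -0, 1.361, -0.121], TCP at [0.198, 0.54, 0.203] pointing down, gripper open.
Joint ranges: [-2.89, 2.89], [-0.75, 2.08], [0.22, 2.7], [-1.18, 4.32], [0.11, 2.71], [-2.7, 2.7]. Speed limits (rad/s): [2.57, 2.57, 3.14, 3.14, 3.14, 3.14].

## Interface

Orientations are given as a unit quaternion [w, x, y, z].
In Python, from rig import manip, eyes gives the robot as it stands. The module is installed in compiled form; this text tells all that it offers.
- The arm moves only by the shell command python3 -m crank 'ROWS' [FORCE]. ROWS is JSON, a list of rows, each a list of 7 numbers: the shift along the tool's x, y, z in cm, then the turn, a rotation vector about the tool's x, y, z in degrees, then the finger opening in cm, from 0 to 8.54. A call has 1 to 5 rows; each row is the pose to reach, as a shift and turn from the pose commanded when the call began, along the tool's axes at that moment; what a row does not reach only later rows make up. A row lasts 1/8 s, in which the tool goes at most 62.5 mm and 10.7 degrees, less where a joint would pass 70% of its speed; a pose out of reach is approached as far as the arm can. A call with a gripper value outside its range is refused whole. The fingers move at their own pace and stop on an object; FORCE is the grip in N (left out, the last holds). Time passes only in rows, so rows that repeat a pose let the fingers close. It gives the time, the measured TCP pose, the force and the opening at its end, in the units of the state.
- manip.get_state(): the state, without advancing time (a new reading comes with each control period).
- eyes.get_image(name): name is "side" or "top" or "wrist"; returns a dict with "color" (480x640x3 uint8, blue, green, red), "z_map" (480x640 float32, m along the optical axis (not along the pixel's ray), 0 where there is no reading), "vertical_fov" (degrees; the focal length in pixels is half the picture's height over the tangent of half this angle, whatever the lens; pixels are square), "cx", "cy" (the principal point, pixels), "eye" and "attitude" of the camera in the world. Camera axes: x right, y up, looking along -z (the intrinsics and any distortion apply to the point x, -y, -z); pixel columns grow to the right and rows downward; lengths in m; the calibration is good to about 2 mm. A picture is of the moment at which its call begins.
- manip.sign_off(): hands the job in, once; it reports no verdict.
The state is a dict: "clock": time; "qpos": joint angles; "qd": joint speeds; "effort": joint torques, N m; "position": TCP position; "ee_rot": TCP orientation; "contact_force": force on the tool from outside, world axes, zero at the start; "moment": the same for the moment, N m; "width": finger opening in m.
Only numpy, scipy, OpenCV 4.12 (cv2) and the standard library are available. Lean on these libraries where they do the work, as an engineer would, in place of code of your own. Each camera call takes 0.05 s, during which the arm holds its last target.

## Working session

There is one attempt and no reset: what is moved stays moved. The work goes in short steps, Python scripts to look and compute and a shell command to move; the robot and the scene stay as the last step left them, time stands still between calls to the robot, and variables do not carry over. Pictures are saved under pics/ and viewed, and the job is handed in when it is done.

```bash
mkdir -p pics
cat > h.py <<'E'
import numpy as np, cv2, json
from rig import manip, eyes
from scipy.spatial.transform import Rotation as R
def grab(n,tag):
    im=eyes.get_image(n); cv2.imwrite(f'pics/{tag}.png',im['color']); np.save(f'pics/{tag}.npy',im,allow_pickle=True); return im
def load(tag): return np.load(f'pics/{tag}.npy',allow_pickle=True).item()
def att(a):
    a=np.array(a,float)
    if a.shape==(3,3): return a
    return R.from_quat([a[1],a[2],a[3],a[0]]).as_matrix()
def cloud(im):
    z=im['z_map']; h,w=z.shape; f=h/2/np.tan(np.radians(im['vertical_fov'])/2)
    u,v=np.meshgrid(np.arange(w),np.arange(h))
    P=np.stack([(u-im['cx'])/f*z,-(v-im['cy'])/f*z,-z],-1)
    return P@att(im['attitude']).T+np.array(im['eye'])
E
python3 - <<'E'
from h import *
for n in ['side','top','wrist']:
    im=grab(n,n+'0'); print(n,{k:v for k,v in im.items() if k not in('color','z_map')},(im['z_map']>0).mean())
print(manip.get_state())
E
```

```text
side {'vertical_fov': 55.277931647721296, 'cx': 312.3790522076035, 'cy': 237.72836569891746, 'eye': array([-9.16465262e-04, -6.51760516e-01,  1.02019950e+00]), 'attitude': array([ 0.88522307,  0.34549735, -0.10519759, -0.29316406])} 0.996064453125
top {'vertical_fov': 42.667305168276826, 'cx': 322.0396750830059, 'cy': 242.08200240141642, 'eye': array([ 3.43770611e-01, -1.09910660e-03,  1.50296438e+00]), 'attitude': array([-0.70533968, -0.0378273 ,  0.0353713 ,  0.70697517])} 0.996015625
wrist {'vertical_fov': 68.51489330019346, 'cx': 320.4204249286594, 'cy': 243.69300908179605, 'eye': array([0.12878641, 0.56535676, 0.37455914]), 'attitude': array([ 0.81057392, -0.12241155, -0.08413629,  0.56648603])} 0.9959375
{'clock': 0.15, 'qpos': array([ 1.09897976e+00,  2.76473263e-01,  1.50582899e+00, -8.65031343e-06,
        1.36069645e+00, -1.20995501e-01]), 'qd': array([ 1.36023921e-03, -2.55195201e-03, -3.32003138e-03,  2.88570106e-05,
       -2.30015569e-04, -7.09972890e-04]), 'effort': array([ 2.96946666e-03, -4.17143512e+01, -2.46033078e+01, -1.90585379e-04,
        7.68419442e-03, -2.05507739e-06]), 'position': array([0.19742103, 0.53959411, 0.20193034]), 'ee_rot': array([ 0.57914572, -0.40530787,  0.58002063,  0.40483557]), 'contact_force': array([ 0.12112449, -0.93822122,  0.10908548]), 'moment': array([ 0.01222113,  0.05052362, -0.03357625]), 'width': 0.08552921449940215}
```

View pics/side0.png

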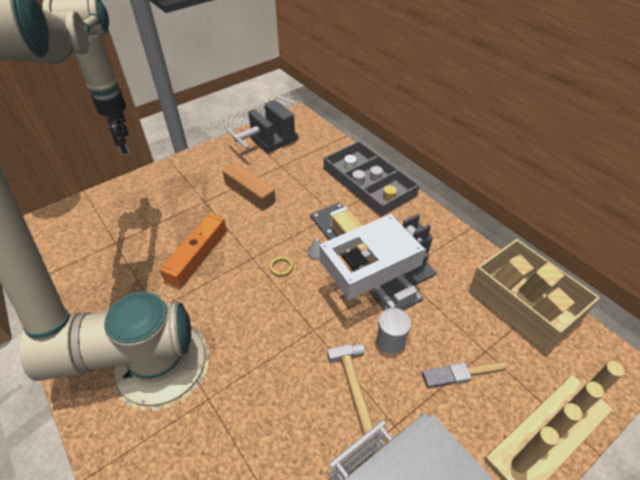

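View pics/top0.png

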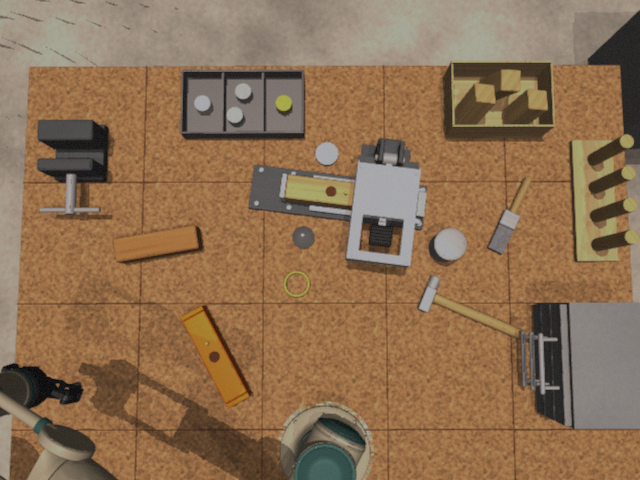

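View pics/wrist0.png

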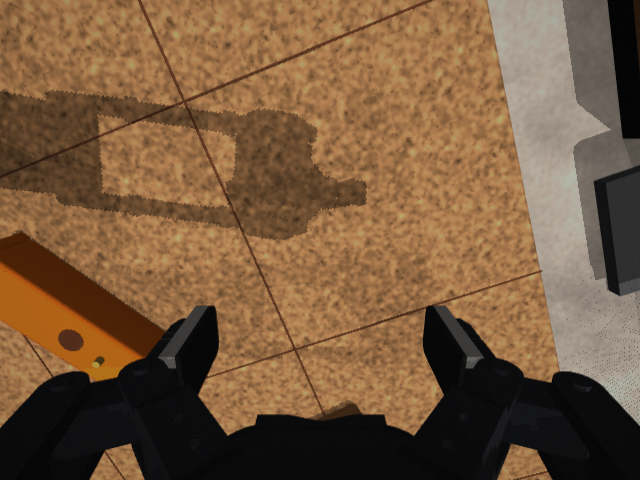

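The side and top views show the guard at (370,255) and (385,215). The pale head's outer end is at top (287,188), and the paddle is visible in the window at (381,234). Next I'll measure these.

Run:
```python
from h import *
im=load('top0'); P=cloud(im)
for (u,v) in [(384,175),(360,230),(381,234),(287,190),(320,190),(345,192),(262,190),(303,237),(420,205),(450,245),(327,153),(388,150),(100,400),(297,340)]:
    print((u,v),P[v,u].round(4),im['color'][v,u])
sub=np.zeros(P.shape[:2],bool); sub[130:280,330:440]=1
m=sub&(abs(P[...,2]-.17)<.006)
pts=P[m][:,:2]; print(m.sum(), P[m][:,2].mean())
print(cv2.minAreaRect((pts*1000).astype(np.float32)))
sub[:]=0; sub[165:215,270:356]=1
b=im['color'].astype(int)
m=sub&(abs(P[...,2]-.07)<.006)
pts=P[m][:,:2]; print(m.sum(),P[m][:,2].mean(),cv2.minAreaRect((pts*1000).astype(np.float32)))
c=cv2.resize(im['color'][120:290,230:450],None,fx=3.6,fy=3.5,interpolation=cv2.INTER_CUBIC); cv2.imwrite('pics/c1.png',c)
```

```text
(384, 175) [ 0.6313 -0.1338  0.1672] [173 169 169]
(360, 230) [ 0.5085 -0.0795  0.1711] [152 152 155]
(381, 234) [ 0.5008 -0.1262  0.1607] [40 39 43]
(287, 190) [0.6157 0.086  0.0758] [106 165 168]
(320, 190) [0.6162 0.0083 0.0721] [102 160 168]
(345, 192) [ 0.6094 -0.0504  0.0817] [ 82 168 169]
(262, 190) [0.6271 0.1509 0.017 ] [86 88 92]
(303, 237) [0.5059 0.0487 0.0607] [89 92 98]
(420, 205) [ 0.5818 -0.2291  0.0596] [163 167 168]
(450, 245) [ 0.4824 -0.2902  0.0975] [169 169 170]
(327, 153) [ 0.7207 -0.0088  0.0112] [171 169 168]
(388, 150) [ 0.6948 -0.1464  0.1394] [83 84 87]
(100, 400) [0.1209 0.5365 0.0022] [45 67 93]
(297, 340) [ 0.2615  0.0654 -0.0078] [ 74 116 164]
4713 0.1702441986797961
((569.9271850585938, -135.6895751953125), (140.6696014404297, 266.417236328125), 82.71753692626953)
1658 0.07001921355582297 ((616.7093505859375, 15.528633117675781), (173.2268524169922, 59.304481506347656), 82.87297821044922)
```

View pics/c1.png

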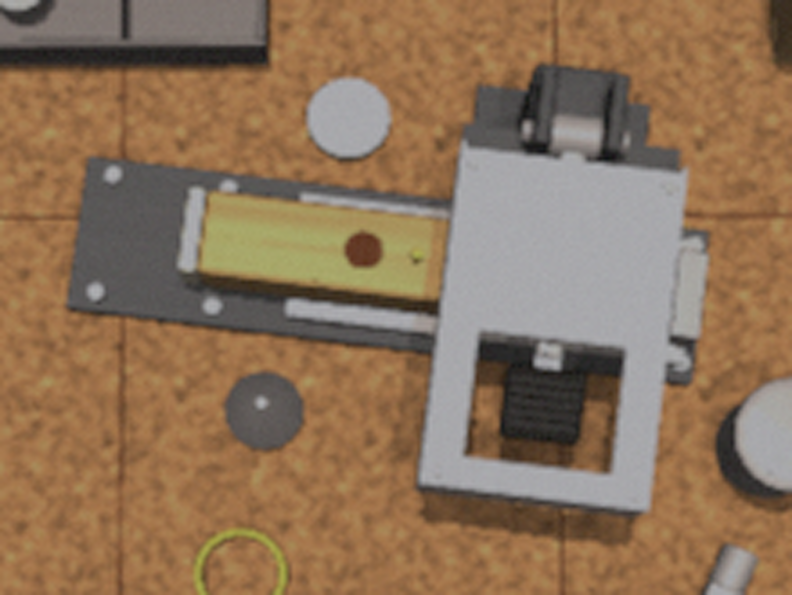

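```bash
cat > m.py <<'E'
from h import *
def meas(tag):
    im=load(tag); P=cloud(im)
    sub=np.zeros(P.shape[:2],bool); sub[160:275,340:430]=1
    m=(sub&(P[...,2]>.1635)&(P[...,2]<.177)&(im['color'].min(-1)>110)).astype(np.uint8)
    # intersect pixel rays with z=.17 for precision
    f=240/np.tan(np.radians(im['vertical_fov'])/2); A=att(im['attitude']);e=np.array(im['eye'])
    def ray(px,z):
        px=np.asarray(px,float).reshape(-1,2)
        d=np.stack([(px[:,0]-im['cx'])/f,-(px[:,1]-im['cy'])/f,-np.ones(len(px))],-1)@A.T
        return e+d*((z-e[2])/d[:,2])[:,None]
    return im,P,m,ray
E
python3 - <<'E'
from m import *
im,P,m,ray=meas('top0')
cs,h=cv2.findContours(m,cv2.RETR_CCOMP,cv2.CHAIN_APPROX_NONE)
for c in cs:
    if cv2.contourArea(c)>300:
        w=ray(c[:,0],.17); print(len(c),cv2.minAreaRect((w[:,:2]*1000).astype(np.float32)))
# paddle: dark px inside window
b=im['color'].max(-1); s=np.zeros_like(b); s[218:258,360:408]=1
p=(s>0)&(P[...,2]>.15)&(P[...,2]<.168)&(b<90)
w=P[p]; print('paddle',len(w),w.mean(0),cv2.minAreaRect((w[:,:2]*1000).astype(np.float32)))
s=np.zeros_like(b); s[165:215,270:356]=1
q=(s>0)&(abs(P[...,2]-.07)<.012)
w=P[q]
y=np.array([.127,.992]);t=w[:,:2]@y; print('head top far end along y', np.percentile(t,[99,99.5,100]), 'lateral', (w[:,:2]@[.992,-.127]).min(),(w[:,:2]@[.992,-.127]).max())
# pin and hole pix
E
```

```text
319 ((546.7335205078125, -132.35687255859375), (140.18589782714844, 218.08937072753906), 82.5848617553711)
155 ((497.13250732421875, -124.28488159179688), (96.84820556640625, 85.92241668701172), 82.64192962646484)
paddle 470 [ 0.49723308 -0.12550145  0.16034326] ((502.90618896484375, -126.64266204833984), (49.62056350708008, 57.10538864135742), 82.224853515625)
head top far end along y [0.17833279 0.17903284 0.18052301] lateral 0.5802646105447029 0.6399844319028254
```

```bash
cat > t.py <<'E'
from h import *
PX=np.array([.9918,-.1279,0]);PY=np.array([.1279,.9918,0]);O=np.array([.597,-.1375,0])
def W(x,y,z): return O+PX*x+PY*y+np.array([0,0,z])
def cur():
    s=manip.get_state(); q=s['ee_rot']; return s,np.array(s['position']),R.from_quat([q[1],q[2],q[3],q[0]])
def down(jaw):
    X=np.array([0,0,-1.]); Y=np.cross(jaw,X); return R.from_matrix(np.stack([X,Y,jaw],1))
def go(target,Rt=None):
    s,p,r=cur()
    sh=r.inv().apply(np.array(target)-p)*100
    rv=np.degrees((r.inv()*Rt).as_rotvec()) if Rt is not None else np.zeros(3)
    print('shift',sh.round(2),'turn',rv.round(2),'|d|',np.linalg.norm(sh).round(1),'q6',s['qpos'][5].round(2))
def press(p): d=np.array(p)-O; return np.array([d@PX,d@PY,d[2]])
E
python3 - <<'E'
from m import *; from t import *
im,P,m,ray=meas('top0')
for px in [(345.8,193.4)]: print('pin',press(ray(px,.079)[0]))
for u in range(276,292,1): print(u,press(P[188,u]).round(4),im['color'][188,u])
s,p,r=cur(); print(r.as_matrix().round(3))
for n,j in [('+x',PX),('-x',-PX),('+y',PY),('-y',-PY)]:
    print(n); go(W(0,.29,.2),down(j))
for n,px in dict(cone=(303,237),can=(450,245),disc=(327,153)).items(): print(n,press(P[px[1],px[0]]))
E
```

```text
pin [-0.00137043  0.08567204  0.079     ]
276 [0.0037 0.2574 0.0083] [86 88 88]
277 [0.0027 0.2542 0.0158] [84 86 87]
278 [0.0029 0.2517 0.0161] [87 87 88]
279 [0.0025 0.2489 0.02  ] [82 81 83]
280 [0.0042 0.2472 0.0128] [129 131 131]
281 [-0.0051  0.2398  0.0648] [167 166 167]
282 [-0.0063  0.2366  0.0734] [170 166 166]
283 [-0.0049  0.2349  0.067 ] [170 166 168]
284 [-0.0049  0.2324  0.0687] [163 168 167]
285 [-0.0049  0.2299  0.0704] [125 148 159]
286 [-0.0046  0.2275  0.0704] [ 86 134 157]
287 [-0.0046  0.225   0.0721] [100 155 167]
288 [-0.0038  0.2229  0.0695] [101 163 167]
289 [-0.004   0.2203  0.0719] [105 166 169]
290 [-0.0038  0.218   0.0723] [102 163 168]
291 [-0.0025  0.216   0.0669] [102 166 169]
[[-0.001 -0.939  0.344]
 [-0.001  0.344  0.939]
 [-1.     0.    -0.001]]
+x
shift [  0.21 -54.39 -21.57] turn [ 7.725e+01 -7.000e-02  5.000e-02] |d| 58.5 q6 -0.12
-x
shift [  0.21 -54.39 -21.57] turn [-1.0275e+02 -5.0000e-02 -8.0000e-02] |d| 58.5 q6 -0.12
+y
shift [  0.21 -54.39 -21.57] turn [-12.75  -0.08  -0.02] |d| 58.5 q6 -0.12
-y
shift [  0.21 -54.39 -21.57] turn [ 1.6725e+02 -3.0000e-02  1.2000e-01] |d| 58.5 q6 -0.12
cone [-0.11420349  0.1730209   0.06067543]
can [-0.09414654 -0.16613368  0.09752895]
disc [0.10625644 0.143429   0.01119445]
```

```bash
python3 -m crank '[[0.2,-54.4,-21.6,77,0,0,0],[0.2,-54.4,-21.6,77,0,0,0],[0.2,-54.4,-21.6,77,0,0,0],[0.2,-54.4,-21.6,77,0,0,0],[0.2,-54.4,-21.6,77,0,0,0]]' 20
python3 - <<'E'
from t import *
go(W(0,.29,.2),down(PX)); print(press(cur()[1]),cur()[0]['clock'])
E
```

```text
clock: 0.78
position: [0.4319, 0.3304, 0.2014]
ee_rot: [0.7, -0.097, 0.7, 0.097]
contact_force: [0.3, 0.9, 0.2]
width: -0.0004
shift [  0.13 -22.86  14.53] turn [ 2.318e+01 -0.000e+00 -1.000e-02] |d| 27.1 q6 0.25
[-0.22360594  0.44293789  0.20138478] 0.775
```

```bash
python3 -m crank '[[0.1,-22.9,14.5,23.2,0,0,0],[0.1,-22.9,14.5,23.2,0,0,0],[0.1,-22.9,14.5,23.2,0,0,0],[0.1,-22.9,14.5,23.2,0,0,0],[0.1,-22.9,14.5,23.2,0,0,0]]'; python3 -m crank '[[0,0,0,0,0,0,0]]'
python3 - <<'E'
from t import *
go(W(0,.29,.026),down(PX)); print(press(cur()[1]),cur()[0]['clock'])
grab('wrist','w1');grab('top','t1')
E
```

```text
clock: 1.4
position: [0.6361, 0.1493, 0.1995]
ee_rot: [0.706, 0.044, 0.706, -0.045]
contact_force: [0.2, 1.2, 0.3]
width: -0.0002
clock: 1.52
position: [0.6341, 0.1516, 0.1996]
ee_rot: [0.705, 0.044, 0.706, -0.044]
contact_force: [-1.3, 0.8, -0.1]
width: 0.0001
shift [17.36 -0.15  0.05] turn [ 0.22 -0.1  -0.01] |d| 17.4 q6 0.25
[-2.07258365e-04  2.91516635e-01  1.99645281e-01] 1.525
```

View pics/w1.png

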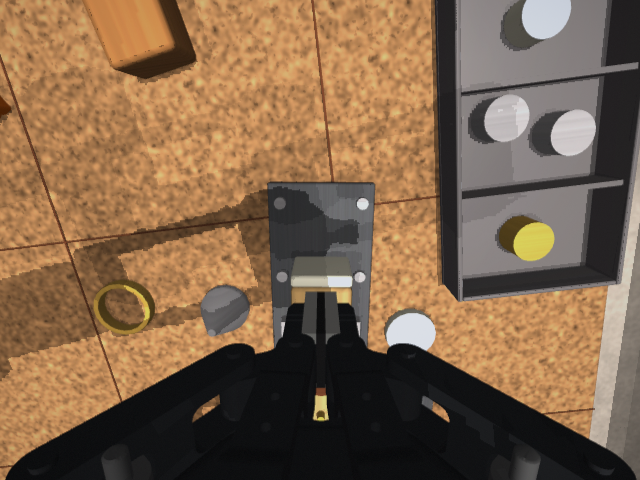

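View pics/t1.png

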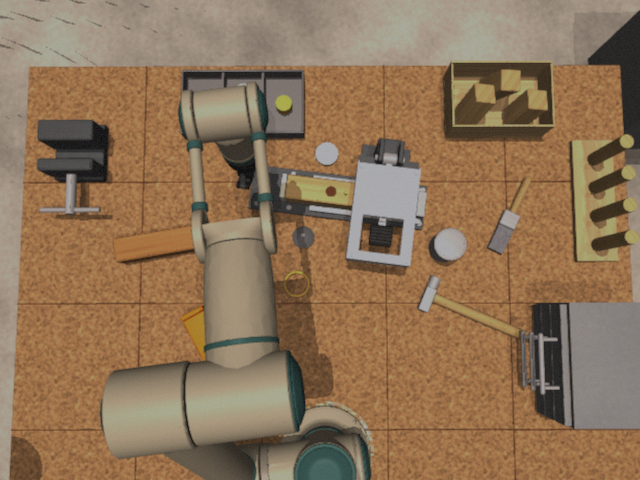

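The wrist view shows the closed fingers at (321,300), in line with the head and over the bed. The white end cap is at (322,280). Nothing is in the way below, so I'll descend.

```bash
python3 -m crank '[[5.8,-0.1,0,0,0,0,0],[11.6,-0.1,0,0,0,0,0],[16.0,-0.1,0,0,0,0,0],[17.2,-0.1,0,0,0,0,0],[17.2,-0.1,0,0,0,0,0]]'
python3 - <<'E'
from t import *
go(W(0,.18,.028),down(PX)); print(press(cur()[1]),cur()[0]['clock'])
grab('side','s2')
E
```

```text
clock: 2.25
position: [0.6333, 0.1526, 0.0291]
ee_rot: [0.706, 0.043, 0.706, -0.043]
contact_force: [-0.1, -0.2, -0.2]
width: 0.0001
shift [  0.11 -11.24   0.03] turn [ 0.42 -0.   -0.02] |d| 11.2 q6 0.25
[-0.00113492  0.29238393  0.02913424] 2.25
```

View pics/s2.png

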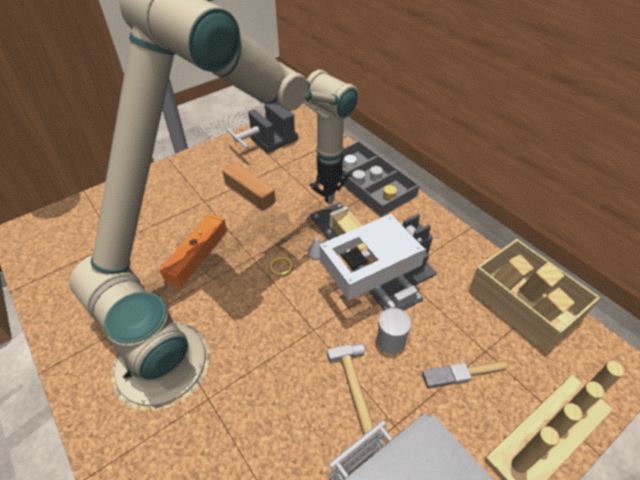

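The side view shows the fingertips down at (328,197), over the open end of the bed behind the head. Next I'll approach it and push gently.

```bash
python3 -m crank '[[0,-1.5,0,0,0,0,0],[0,-3.0,0,0,0,0,0],[0,-4.0,0,0,0,0,0],[0,-5.0,0,0,0,0,0],[0,-6.0,0,0,0,0,0]]'
python3 - <<'E'
from t import *
print(press(cur()[1]));f=np.array(cur()[0]['contact_force']);print(f@PX,f@PY,f[2])
E
```

```text
clock: 2.92
position: [0.6276, 0.0932, 0.0298]
ee_rot: [0.707, 0.046, 0.705, -0.042]
contact_force: [0.2, 6.6, 2.3]
width: 0.0001
[0.00087607 0.23269526 0.02980848]
-0.6742194594319598 6.5187234995597905 2.261607767129031
```

```bash
python3 -m crank '[[0,-1.0,0,0,0,0,0],[0,-2.0,0,0,0,0,0],[0,-3.0,0,0,0,0,0],[0,-4.0,0,0,0,0,0],[0,-5.0,0,0,0,0,0]]'
python3 - <<'E'
from t import *
print(press(cur()[1]));f=np.array(cur()[0]['contact_force']);print(f@PX,f@PY,f[2])
grab('top','t3')
E
```

```text
clock: 3.55
position: [0.6214, 0.0437, 0.0298]
ee_rot: [0.707, 0.046, 0.705, -0.042]
contact_force: [1.6, 6.0, 4.1]
width: -0.0
[0.00106186 0.18281409 0.02979453]
0.8260665758272002 6.181686370975654 4.0845910789716475
```

View pics/t3.png

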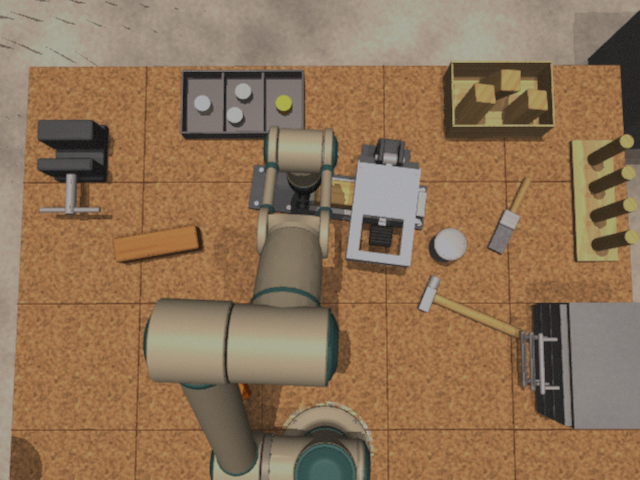

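The top view shows the head sliding along the rails, with its near part at (343,190) and the hand still well clear of the guard. About 17 mm remain, so I'll slow down.

```bash
python3 -m crank '[[0,-0.5,0,0,0,0,0],[0,-1.0,0,0,0,0,0],[0,-1.3,0,0,0,0,0],[0,-1.5,0,0,0,0,0]]'
python3 - <<'E'
from t import *
print(press(cur()[1]));f=np.array(cur()[0]['contact_force']);print(f@PX,f@PY,f[2])
E
```

```text
clock: 4.1
position: [0.6196, 0.0291, 0.0297]
ee_rot: [0.707, 0.045, 0.705, -0.042]
contact_force: [0.7, 7.7, 3.7]
width: -0.0001
[0.00106455 0.1681327  0.0297405 ]
-0.3051743306393818 7.770877390527269 3.7342558787386135
```

```bash
python3 -m crank '[[0,-0.2,0,0,0,0,0],[0,-0.3,0,0,0,0,0]]'; python3 -m crank '[[0,-0.2,0,0,0,0,0],[0,-0.3,0,0,0,0,0]]';  python3 - <<'E'
from t import *
print(press(cur()[1]));f=np.array(cur()[0]['contact_force']);print(f@PX,f@PY,f[2])
E
```

```text
clock: 4.35
position: [0.6194, 0.0278, 0.0298]
ee_rot: [0.707, 0.047, 0.705, -0.042]
contact_force: [1.8, 12.9, 5.2]
width: -0.0002
clock: 4.6
position: [0.6195, 0.0279, 0.0298]
ee_rot: [0.707, 0.049, 0.704, -0.04]
contact_force: [2.9, 19.3, 3.9]
width: 0.0001
[0.00113399 0.16690187 0.02983225]
0.4437587420620702 19.53324819370567 3.8715548521052394
```

The fingertips stopped at press y 0.167 while the force rose to 19 N, so the head is against the stop. I'll hold briefly, then back off and rise.

```bash
python3 -m crank '[[0,0,0,0,0,0,0],[0,1.5,0,0,0,0,0],[0,4.0,0,0,0,0,0],[0,5.0,0,0,0,0,0]]'; python3 -m crank '[[-6,1.5,0,0,0,0,0],[-12,3,0,0,0,0,0],[-18,4,0,0,0,0,0],[-23,4,0,0,0,0,0],[-23,4,0,0,0,0,0]]'
python3 - <<'E'
from m import *; from t import *
print(press(cur()[1]), cur()[0]['clock']);f=np.array(cur()[0]['contact_force']);print(f)
im=grab('top','t4'); grab('wrist','w4');P=cloud(im)
for n,j in [('+y',PY),('-y',-PY)]: go(W(-.1,0,.25),down(j))
E
```

```text
clock: 5.1
position: [0.6237, 0.0713, 0.0284]
ee_rot: [0.706, 0.043, 0.706, -0.043]
contact_force: [-0.2, 0.9, 0.8]
width: 0.0002
clock: 5.72
position: [0.6311, 0.1101, 0.264]
ee_rot: [0.709, 0.043, 0.702, -0.043]
contact_force: [-1.1, 0.5, 0.2]
width: -0.0001
[0.00219481 0.24991378 0.26397375] 5.725
[-1.07152192  0.4638147   0.17233317]
shift [  0.87 -24.89 -10.09] turn [-8.97e+01 -2.00e-02  5.00e-02] |d| 26.9 q6 0.19
shift [  0.87 -24.89 -10.09] turn [9.03e+01 5.00e-02 2.00e-02] |d| 26.9 q6 0.19
```

View pics/t4.png

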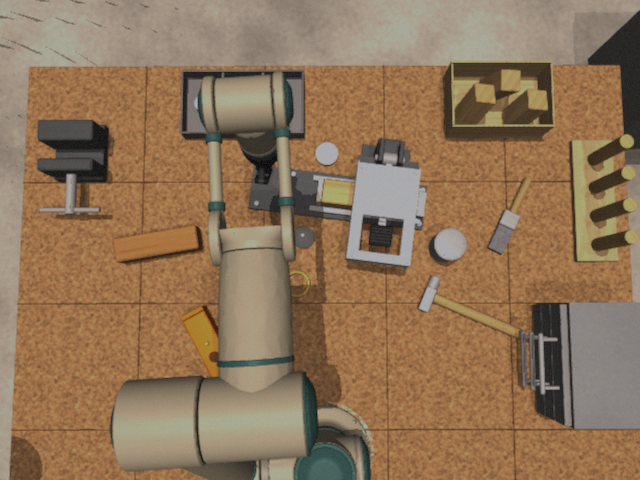

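View pics/w4.png

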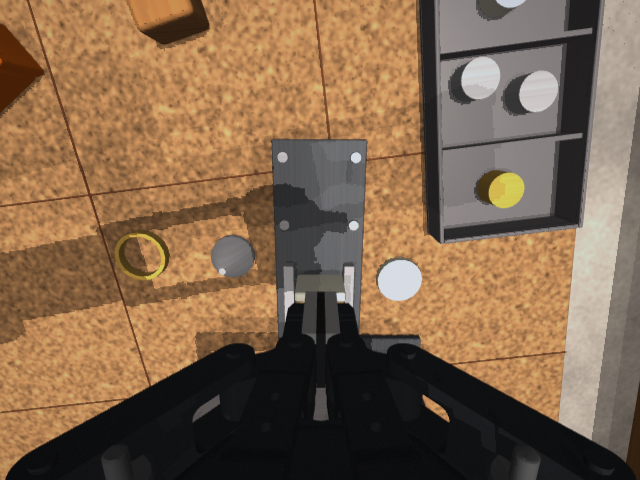

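```bash
python3 - <<'E'
from m import *; from t import *
im=load('t4');P=cloud(im)
for u in range(312,322): print(u,press(P[188,u]).round(4))
w=load('w4');Q=cloud(w); s,p,r=cur()
T=r.inv().apply((Q-p).reshape(-1,3)); T=T[(Q.reshape(-1,3)[:,2]>.2)]
for d in range(0,110,8):
    k=T[(-T[:,0]*1000>=d)&(-T[:,0]*1000<d+8)&(abs(T[:,2])<.1)]
    if len(k): print(d,len(k),'z',(k[:,2].min()*1000).round(),(k[:,2].max()*1000).round(),'y',(k[:,1].min()*1000).round(),(k[:,1].max()*1000).round())
E
python3 -m crank '[[0.5,-24.9,-10.1,-89.7,0,0,0],[0.5,-24.9,-10.1,-89.7,0,0,0],[0.5,-24.9,-10.1,-89.7,0,0,0],[0.5,-24.9,-10.1,-89.7,0,0,0],[0.5,-24.9,-10.1,-89.7,0,0,0]]'
python3 - <<'E'
from t import *
go(W(-.1,0,.25),down(PY))
E
```

```text
312 [0.0145 0.1691 0.0105]
313 [0.0145 0.1666 0.0121]
314 [0.0151 0.1642 0.0105]
315 [0.0148 0.1617 0.0138]
316 [0.0164 0.1595 0.007 ]
317 [0.015  0.1567 0.0159]
318 [0.0052 0.1525 0.0684]
319 [0.0047 0.15   0.0726]
320 [0.0056 0.1477 0.0698]
321 [0.0052 0.1453 0.0734]
32 157 z -9.0 14.0 y 7.0 12.0
40 544 z -11.0 16.0 y 7.0 12.0
48 669 z -11.0 16.0 y 6.0 12.0
56 773 z -11.0 16.0 y 6.0 12.0
64 1005 z -13.0 16.0 y -11.0 12.0
72 1766 z -29.0 33.0 y -12.0 15.0
80 4669 z -36.0 40.0 y -12.0 15.0
88 6933 z -43.0 47.0 y -9.0 16.0
96 7273 z -48.0 53.0 y -9.0 19.0
104 12009 z -55.0 60.0 y -9.0 19.0
clock: 6.45
position: [0.495, -0.1262, 0.2512]
ee_rot: [0.652, -0.269, 0.655, 0.27]
contact_force: [0.7, -0.2, 1.3]
width: 0.0
shift [ 0.12 -0.09  0.31] turn [-37.85  -0.1   -0.27] |d| 0.3 q6 -1.17
```

```bash
python3 -m crank '[[0,-0.1,0.3,-37.8,0,0,0],[0,-0.1,0.3,-37.8,0,0,0],[0,-0.1,0.3,-37.8,0,0,0],[0,-0.1,0.3,-37.8,0,0,0],[0,-0.1,0.3,-37.8,0,0,0]]'
python3 - <<'E'
from t import *
go(W(-.1,0,.19),down(PY))
w=grab('wrist','w5');grab('side','s5');grab('top','t5')
s,p,r=cur();print(p,s['clock'])
A=att(w['attitude']);f=240/np.tan(np.radians(w['vertical_fov'])/2)
def proj(q):
    c=A.T@(np.array(q)-w['eye']); return (w['cx']+f*c[0]/-c[2], w['cy']-f*c[1]/-c[2])
print('tcp',proj(p),'paddle',proj(W(-.1,0,.16)))
print('corners',[np.round(proj(W(x,y,.17))) for x,y in [(-.14,-.045),(-.14,.045),(-.06,.045),(-.06,-.045)]])
E
```

```text
clock: 7.08
position: [0.4996, -0.1227, 0.2515]
ee_rot: [0.532, -0.464, 0.533, 0.467]
contact_force: [-0.3, -1.0, 0.1]
width: -0.0002
shift [ 6.15  0.12 -0.23] turn [-0.35  0.04 -0.24] |d| 6.2 q6 -1.81
[ 0.50030737 -0.1226916   0.2525053 ] 7.225
tcp (np.float64(320.8313915860081), np.float64(282.0746024878504)) paddle (np.float64(317.6909414142976), np.float64(232.5355931785354))
corners [array([254., 183.]), array([380., 182.]), array([376., 285.]), array([261., 286.])]
```

View pics/w5.png

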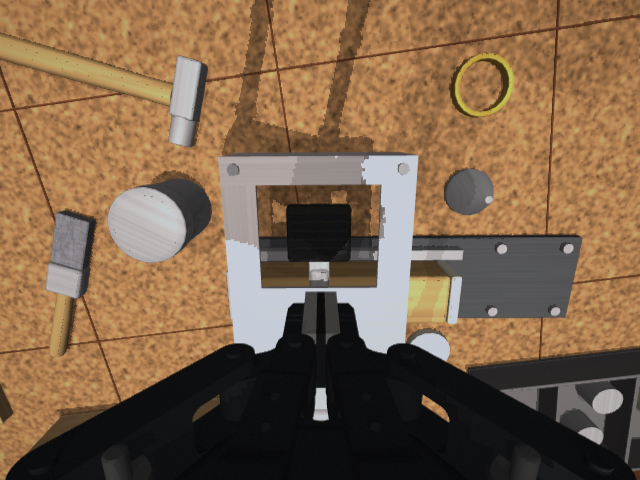

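View pics/s5.png

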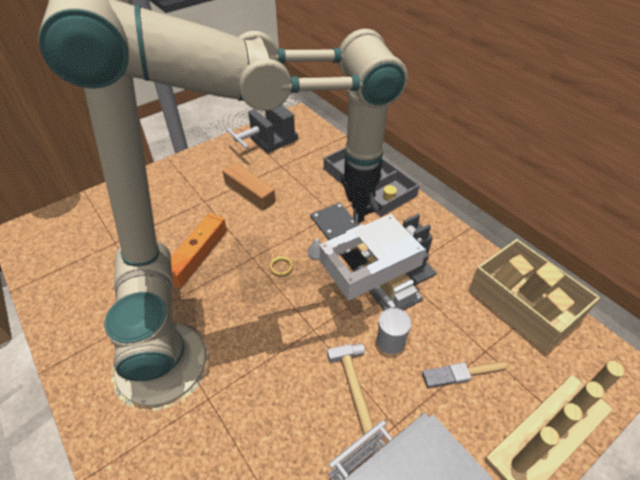

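The wrist view shows the window corners at (256,185), (381,185), (377,287) and (261,287), within 2–3 px of my model's projection. The paddle centre is at (319,233), against a predicted (318,232). Next I'll descend to just inside the window.

```bash
python3 -m crank '[[3,0.1,-0.2,0,0,0,0],[5,0.1,-0.2,0,0,0,0],[6.5,0.1,-0.2,0,0,0,0],[6.8,0.1,-0.2,0,0,0,0]]'
python3 - <<'E'
from t import *
print(press(cur()[1]),cur()[0]['contact_force'])
go(W(-.1,0,.13),down(PY)); grab('wrist','w6')
E
```

```text
clock: 7.72
position: [0.4991, -0.1244, 0.1845]
ee_rot: [0.532, -0.465, 0.532, 0.466]
contact_force: [0.6, -0.1, 0.1]
width: 0.0002
[-0.09881598  0.00050163  0.18448888] [ 0.587395   -0.06036884  0.08417876]
shift [ 5.45  0.11 -0.05] turn [-0.27  0.03 -0.11] |d| 5.5 q6 -1.82
```

View pics/w6.png

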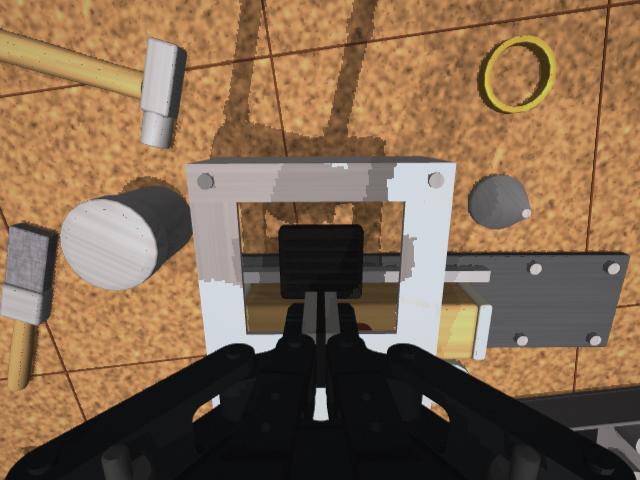

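The fingertips at (321,292) are centred over the paddle's right edge in this perspective, and inside the window. Next comes the press, in steps.

```bash
python3 -m crank '[[1.0,0.1,0,0,0,0,0],[2.0,0.1,0,0,0,0,0],[2.8,0.1,0,0,0,0,0],[3.4,0.1,0,0,0,0,0]]'
python3 - <<'E'
from t import *
print(press(cur()[1]),cur()[0]['contact_force'])
E
```

```text
clock: 8.28
position: [0.4985, -0.1244, 0.1509]
ee_rot: [0.532, -0.466, 0.532, 0.466]
contact_force: [0.7, 0.5, 0.1]
width: 0.0001
[-0.09938342  0.00042933  0.15091079] [0.71645984 0.54872248 0.10244988]
```

```bash
python3 -m crank '[[0.4,0,0,0,0,0,0],[0.8,0,0,0,0,0,0]]'
python3 - <<'E'
from t import *
print(press(cur()[1]),cur()[0]['contact_force'])
w=grab('wrist','w7')
E
```

```text
clock: 8.52
position: [0.4988, -0.1245, 0.1433]
ee_rot: [0.532, -0.466, 0.532, 0.466]
contact_force: [-0.2, -0.3, -0.3]
width: -0.0
[-0.09908564  0.00035415  0.14334371] [-0.20352192 -0.2921271  -0.33250856]
```

View pics/w7.png

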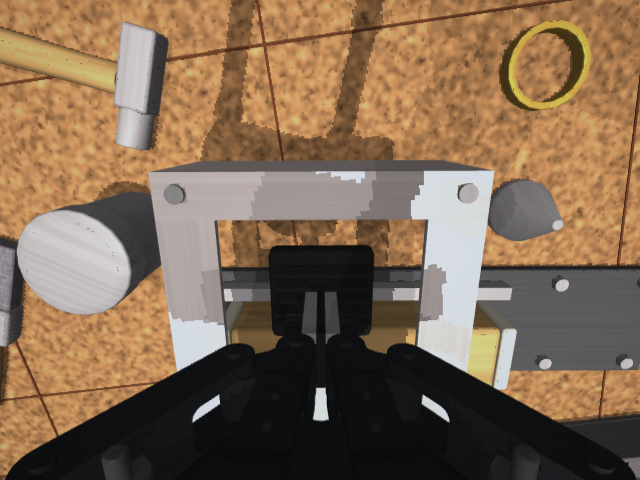

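Run:
```python
from t import *
for tag in ['w6','w7']:
    w=load(tag);Q=cloud(w)
    for px in [(290,270),(355,270),(321,262),(310,275),(312,296),(330,296),(312,310),(190,280),(320,200)]: print(tag,px,press(Q[px[1],px[0]]).round(4))
w=load('w7');Q=cloud(w); c=cv2.resize(w['color'][230:380,220:420],None,fx=4,fy=4,interpolation=cv2.INTER_CUBIC); cv2.imwrite('pics/c7.png',np.clip(c.astype(float)*2,0,255))
```

```text
w6 (290, 270) [-0.0955 -0.0177  0.1609]
w6 (355, 270) [-0.0958  0.0209  0.1621]
w6 (321, 262) [-0.1008  0.0008  0.1619]
w6 (310, 275) [-0.0925 -0.0058  0.1617]
w6 (312, 296) [-0.1076 -0.003   0.2224]
w6 (330, 296) [-0.1082  0.0045  0.2236]
w6 (312, 310) [-0.1082 -0.0027  0.2359]
w6 (190, 280) [-0.0227 -0.1419  0.0021]
w6 (320, 200) [-0.1392  0.0004  0.1711]
w7 (290, 270) [-0.1119 -0.014   0.1614]
w7 (355, 270) [-0.1124  0.0164  0.163 ]
w7 (321, 262) [-0.1161  0.0006  0.162 ]
w7 (310, 275) [-0.1091 -0.0046  0.1609]
w7 (312, 296) [-0.1087 -0.0032  0.1828]
w7 (330, 296) [-0.1088  0.0043  0.183 ]
w7 (312, 310) [-0.1085 -0.0029  0.1947]
w7 (190, 280) [-0.111  -0.0578  0.1707]
w7 (320, 200) [-0.1467  0.0003  0.1711][ WARN:0@0.346] global loadsave.cpp:1063 imwrite_ Unsupported depth image for selected encoder is fallbacked to CV_8U.
```

View pics/c7.png

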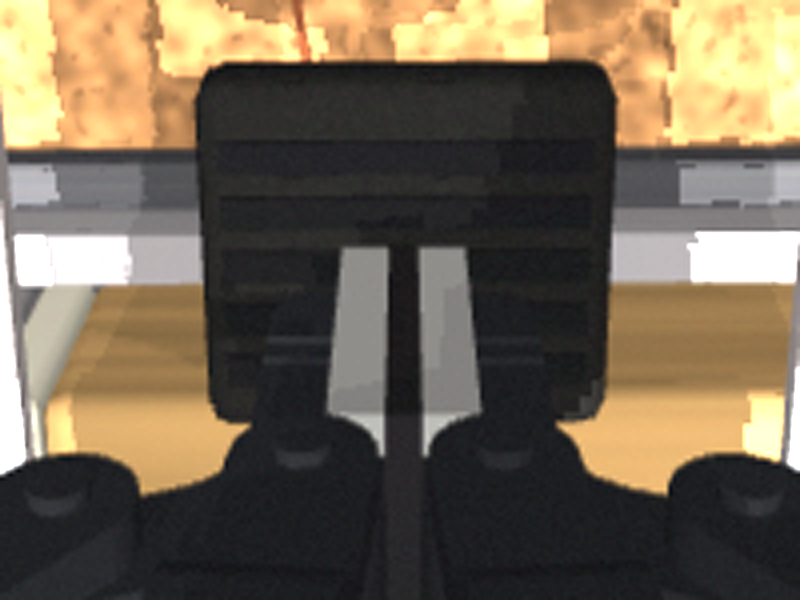

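Run:
```python
from t import *
for tag,pp in [('s5',(.5003,-.1227,.2525)),('s2',(.6333,.1526,.0291))]:
    w=load(tag);Q=cloud(w)
    A=att(w['attitude']);f=240/np.tan(np.radians(w['vertical_fov'])/2)
    c=A.T@(np.array(pp)-w['eye']); u,v=(w['cx']+f*c[0]/-c[2], w['cy']-f*c[1]/-c[2]); print(tag,'tcp px',u,v,'depth',-c[2])
    for dv in range(-24,12,3):
        for du in (-3,0,3):
            a=Q[int(v)+dv,int(u)+du]; print((a-pp).round(3),w['color'][int(v)+dv,int(u)+du],end=' ')
        print()
w=load('s5'); c=cv2.resize(w['color'][150:290,290:440],None,fx=5,fy=4.2,interpolation=cv2.INTER_CUBIC); cv2.imwrite('pics/c5.png',c)
```

```text
s5 tcp px 357.39158428477214 229.64147273084694 depth 1.0532990054045241
[-0.01   0.006  0.079] [30 32 28] [-0.019 -0.013  0.099] [32 31 30] [-0.013 -0.015  0.097] [34 29 28] 
[-0.011  0.004  0.072] [52 51 52] [-0.013 -0.007  0.082] [21 22 22] [-0.01  -0.013  0.085] [39 38 36] 
[-0.01   0.005  0.062] [72 74 79] [-0.013 -0.008  0.074] [25 20 28] [-0.009 -0.013  0.075] [34 31 31] 
[-0.011  0.003  0.054] [59 61 64] [-0.009 -0.004  0.06 ] [78 80 77] [-0.017 -0.022  0.077] [36 31 28] 
[-0.011  0.002  0.046] [65 66 66] [-0.009 -0.005  0.051] [85 87 88] [-0.008 -0.013  0.056] [31 23 17] 
[-0.01   0.002  0.036] [82 83 84] [-0.009 -0.006  0.042] [73 72 75] [-0.006 -0.012  0.045] [30 26 24] 
[ 0.167  0.194 -0.241] [96 94 94] [-0.007 -0.004  0.03 ] [85 88 89] [ 0.189  0.191 -0.252] [ 97 128 164] 
[ 0.158  0.183 -0.239] [119 117 117] [ 0.129  0.139 -0.185] [194 190 183] [ 0.135  0.133 -0.184] [232 228 227] 
[ 0.112  0.132 -0.18 ] [233 231 229] [ 0.054  0.058 -0.081] [230 229 231] [ 0.062  0.056 -0.085] [224 226 228] 
[ 0.04   0.054 -0.08 ] [232 231 230] [ 0.049  0.052 -0.084] [228 230 231] [ 0.0
[... 876 characters left out ...]
7 -0.003  0.048] [61 62 61] [ 0.002 -0.007  0.046] [70 72 69] 
[ 0.03   0.059 -0.032] [ 94 129 170] [-0.007 -0.004  0.036] [72 75 82] [-0.001 -0.011  0.037] [71 80 87] 
[ 0.021  0.047 -0.031] [ 99 139 185] [ 0.027  0.04  -0.03 ] [ 98 132 169] [ 0.03   0.028 -0.022] [ 88 107 130] 
[ 0.003  0.024 -0.016] [ 88  96 113] [ 0.012  0.02  -0.019] [87 85 88] [ 0.018  0.012 -0.016] [83 84 81] 
[-0.003  0.016 -0.02 ] [51 49 46] [ 0.003  0.008 -0.017] [49 44 45] [ 0.012  0.004 -0.02 ] [78 84 84] 
[-0.013  0.003 -0.018] [46 43 43] [-0.006 -0.003 -0.017] [53 56 54] [-0.034 -0.053  0.039] [154 168 170] 
[-0.022 -0.008 -0.016] [52 48 49] [-0.015 -0.015 -0.014] [58 55 56] [-0.033 -0.053  0.027] [102 114 118]
```

View pics/c5.png

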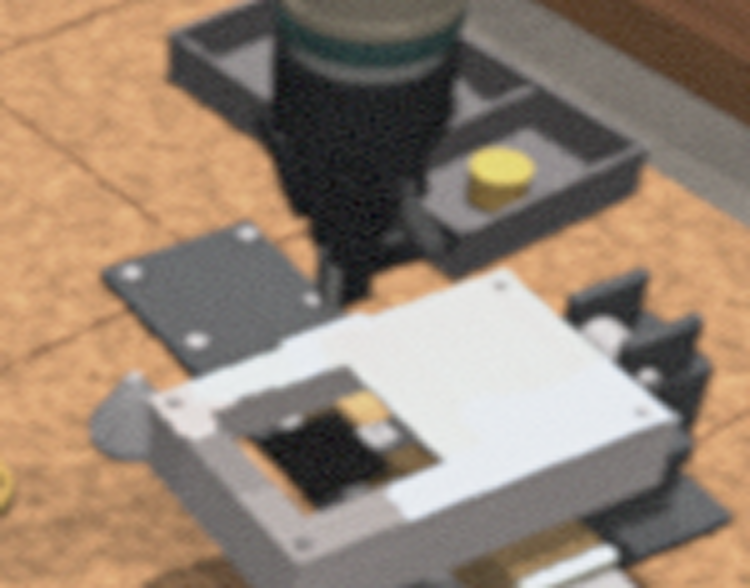

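Run:
```python
from t import *
w=load('w7');Q=cloud(w); s,p,r=cur(); print(p, s['width'])
for v in range(286,300): print(v,press(Q[v,312]).round(4),press(Q[v,331]).round(4))
T=r.inv().apply((Q-p).reshape(-1,3))*1000
near=(w['z_map'].ravel()<.16)&(w['z_map'].ravel()>0); T=T[near]
for d in range(24,180,8):
    k=T[(-T[:,0]>=d)&(-T[:,0]<d+8)]
    if len(k): print(d,len(k),'z',k[:,2].min().round(),k[:,2].max().round(),'y',k[:,1].min().round(),k[:,1].max().round())
```

```text
[ 0.49841952 -0.12432565  0.14289333] -1.1956008808678657e-05
286 [-0.1043 -0.0037  0.1627] [-0.1038  0.0053  0.1617]
287 [-0.1034 -0.0037  0.1619] [-0.103   0.0054  0.1611]
288 [-0.1025 -0.0037  0.1611] [-0.1022  0.0054  0.1606]
289 [-0.1027 -0.0037  0.1626] [-0.102   0.0054  0.1611]
290 [-0.1018 -0.0037  0.1618] [-0.1016  0.0054  0.1615]
291 [-0.1083 -0.0033  0.1769] [-0.108   0.0049  0.1766]
292 [-0.1085 -0.0033  0.1786] [-0.108   0.0049  0.1775]
293 [-0.1086 -0.0032  0.1797] [-0.1086  0.0048  0.1797]
294 [-0.1088 -0.0032  0.1811] [-0.1084  0.0048  0.1803]
295 [-0.1085 -0.0032  0.1815] [-0.1081  0.0048  0.1806]
296 [-0.1087 -0.0032  0.1828] [-0.1084  0.0047  0.1823]
297 [-0.1085 -0.0031  0.1832] [-0.1084  0.0047  0.1833]
298 [-0.1083 -0.0031  0.1838] [-0.1084  0.0047  0.1841]
299 [-0.1083 -0.0031  0.1849] [-0.1089  0.0046  0.1861]
24 26903 z -71.0 71.0 y -5.0 60.0
32 271 z -12.0 58.0 y 4.0 54.0
40 588 z -14.0 13.0 y 4.0 10.0
48 680 z -14.0 13.0 y 4.0 10.0
56 700 z -14.0 14.0 y 4.0 10.0
64 1033 z -17.0 17.0 y -13.0 11.0
72 2470 z -33.0 33.0 y -15.0 12.0
80 6617 z -39.0 39.0 y -14.0 13.0
88 5335 z -45.0 45.0 y -11.0 15.0
96 8546 z -52.0 52.0 y -11.0 16.0
104 12381 z -59.0 59.0 y -11.0 16.0
112 15520 z -62.0 62.0 y -1.0 17.0
120 6327 z -62.0 61.0 y 8.0 19.0
128 176 z -19.0 18.0 y 18.0 20.0
```

Both the wrist and side depth images agree on one disagreement. The actual fingertips are about 33 mm behind the reported TCP: tips at z 0.1765 with the TCP at 0.143. So they haven't reached the paddle yet, which fits the zero force. The linkage half-width at plate depth during the full press would be at most 33 mm, against 45 mm of window, so it is safe to go deeper.

```bash
python3 -m crank '[[0.6,0,0,0,0,0,0],[1.2,0,0,0,0,0,0],[1.7,0,0,0,0,0,0],[2.1,0,0,0,0,0,0]]'
python3 - <<'E'
from t import *
print(press(cur()[1]),cur()[0]['contact_force'])
w=grab('wrist','w8');Q=cloud(w)
for px in [(270,290),(370,290),(321,270),(321,255)]: print(press(Q[px[1],px[0]]).round(4))
E
```

```text
clock: 9.07
position: [0.4984, -0.1244, 0.1224]
ee_rot: [0.532, -0.466, 0.532, 0.466]
contact_force: [-0.9, 0.3, 5.1]
width: -0.0003
[-0.09944721  0.00039777  0.12239653] [-0.92293614  0.31069602  5.1012695 ]
[-0.1072 -0.022   0.1517]
[-0.1071  0.0223  0.1519]
[-0.1167  0.0006  0.152 ]
[-0.1221  0.0007  0.1477]
```

View pics/w8.png

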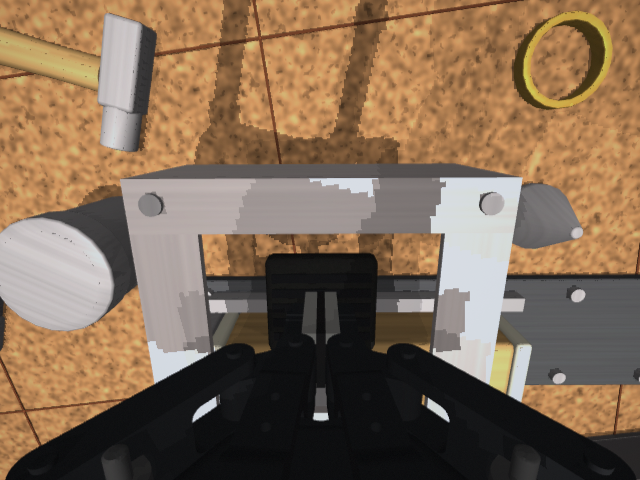

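The paddle, at (321,300), has sunk 9 mm under the tips and the hand is clear of the window edges. I'll continue to the end stop.

```bash
python3 -m crank '[[0.5,0,0,0,0,0,0],[1.0,0,0,0,0,0,0],[1.4,0,0,0,0,0,0],[1.7,0,0,0,0,0,0],[1.9,0,0,0,0,0,0]]'
python3 - <<'E'
from t import *
print(press(cur()[1]),cur()[0]['contact_force'])
w=grab('wrist','w9');Q=cloud(w)
for px in [(270,300),(370,300),(321,280)]: print(press(Q[px[1],px[0]]).round(4))
E
```

```text
clock: 9.75
position: [0.4993, -0.1245, 0.105]
ee_rot: [0.532, -0.466, 0.532, 0.465]
contact_force: [-2.7, -0.1, 10.2]
width: 0.0003
[-0.09858208  0.00035736  0.10500313] [-2.65603112 -0.10303986 10.23154011]
[-0.1006 -0.0226  0.1324]
[-0.1014  0.0225  0.1344]
[-0.1105  0.0006  0.1327]
```

View pics/w9.png

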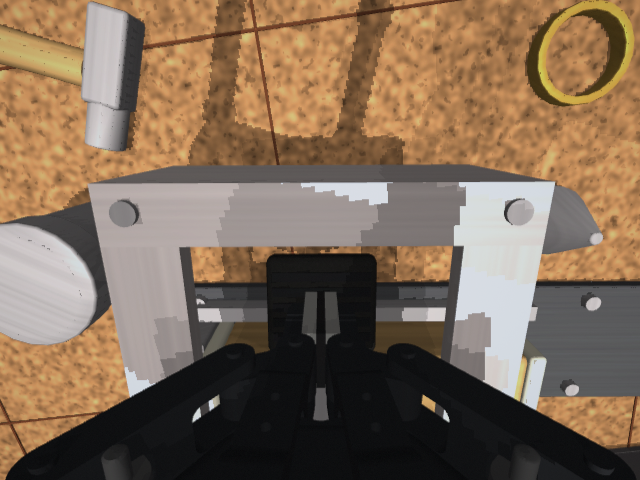

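```bash
python3 -m crank '[[0.2,0,0,0,0,0,0],[0.4,0,0,0,0,0,0],[0.4,0,0,0,0,0,0]]'; python3 -m crank '[[0.15,0,0,0,0,0,0],[0.3,0,0,0,0,0,0],[0.3,0,0,0,0,0,0]]'
python3 - <<'E'
from t import *
print(press(cur()[1]),cur()[0]['contact_force'])
w=grab('wrist','w10');Q=cloud(w)
for px in [(270,300),(370,300),(321,280)]: print(press(Q[px[1],px[0]]).round(4))
E
```

```text
clock: 10.18
position: [0.4996, -0.1246, 0.1024]
ee_rot: [0.533, -0.467, 0.531, 0.465]
contact_force: [-4.9, 1.8, 17.7]
width: -0.0002
clock: 10.55
position: [0.4997, -0.1247, 0.1018]
ee_rot: [0.533, -0.467, 0.531, 0.464]
contact_force: [-8.3, 3.5, 32.9]
width: 0.0002
[-0.09810662  0.00029503  0.10179866] [-8.28151386  3.48415445 32.92079744]
[-0.1008 -0.0224  0.1305]
[-0.1007  0.0225  0.1305]
[-0.1105  0.0006  0.1306]
```

That is the firm stop: 33 N, with the paddle 30 mm down. I held it there, and now I'll release straight up.

```bash
python3 -m crank '[[-1.5,0,0,0,0,0,0],[-3.5,0,0,0,0,0,0],[-6,0,0,0,0,0,0],[-10,0,0,0,0,0,0],[-16,0,0,0,0,0,0]]'; python3 -m crank '[[-3,6,0,0,0,0,0],[-6,12,0,0,0,0,0],[-6,18,0,0,0,0,0],[-6,22,0,0,0,0,0],[-6,22,0,0,0,0,0]]'
python3 - <<'E'
from t import *
print(press(cur()[1]),cur()[0]['contact_force'],cur()[0]['clock'])
for t in ('top','side','wrist'): w=grab(t,t+'11')
E
```

```text
clock: 11.22
position: [0.4976, -0.124, 0.256]
ee_rot: [0.531, -0.464, 0.533, 0.467]
contact_force: [0.8, -0.7, 0.6]
width: 0.0001
clock: 11.85
position: [0.2782, -0.0945, 0.3168]
ee_rot: [0.533, -0.466, 0.532, 0.465]
contact_force: [0.1, -0.4, -0.5]
width: -0.0002
[-0.32164312  0.00184079  0.31683648] [ 0.05263025 -0.394195   -0.51626014] 11.85
```

View pics/top11.png

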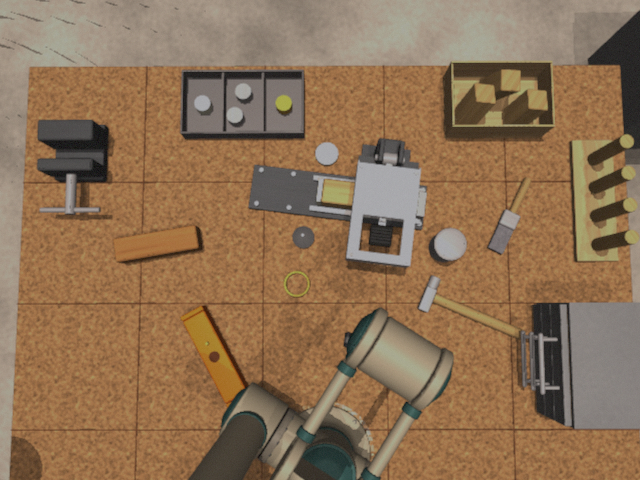

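View pics/side11.png

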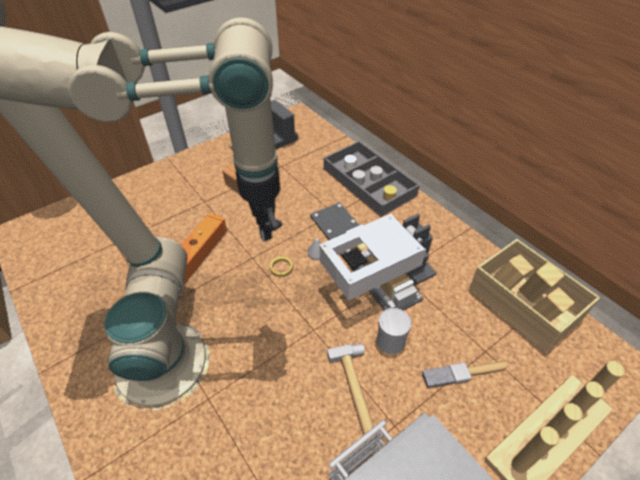

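View pics/wrist11.png

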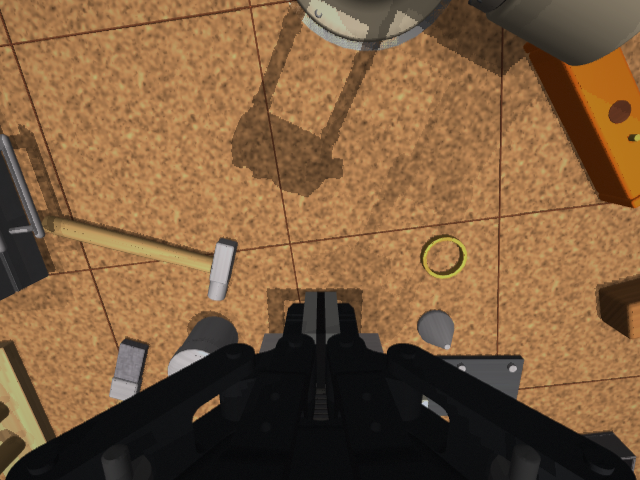

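Run:
```python
from t import *
P=cloud(load('top11'));P0=cloud(load('top0'))
print('paddle z',P[232:240,375:388,2].mean(),P0[232:240,375:388,2].mean())
for r in (185,190,195):
  for u in range(316,321): print(r,u,press(P[r,u]).round(4))
a=load('top0')['color'];b=load('top11')['color']
for n,(x,y) in dict(cone=(303,237),can=(450,245),disc=(327,153),ring=(297,284),spare=(157,243),hammer=(430,294),brush=(505,230)).items():
  print(n,np.abs(a[y-14:y+15,x-14:x+15].astype(int)-b[y-14:y+15,x-14:x+15]).mean().round(1))
s=cur()[0];print(s['qd'].round(3),s['contact_force'].round(2),s['clock'])
```

```text
paddle z 0.16104810188982702 0.16093353118520343
185 316 [0.0223 0.1601 0.0149]
185 317 [0.0243 0.158  0.0063]
185 318 [0.0122 0.1533 0.0695]
185 319 [0.0131 0.1511 0.0663]
185 320 [0.0126 0.1486 0.0706]
190 316 [0.0099 0.1585 0.0151]
190 317 [0.0104 0.1561 0.0139]
190 318 [0.0007 0.1519 0.0673]
190 319 [0.0003 0.1494 0.0708]
190 320 [0.0005 0.1471 0.0713]
195 316 [-0.0019  0.1571  0.012 ]
195 317 [-0.0111  0.1528  0.0649]
195 318 [-0.0122  0.1502  0.0725]
195 319 [-0.012   0.1478  0.0731]
195 320 [-0.0109  0.1456  0.0686]
cone 2.0
can 1.7
disc 1.7
ring 4.1
spare 1.9
hammer 1.8
brush 1.8
[ 0.006  0.023 -0.008 -0.002  0.006 -0.001] [-0.16 -0.36  0.41] 12.0
```

```bash
python3 -c "
from rig import manip
print(manip.sign_off())"
```

```text
the job is handed in; nothing more can be done
None
```

I pushed the head home with closed fingertips, pressed the paddle down through the window to its firm stop, let it spring back, and withdrew. The job was handed in at about 12 s; no verdict was reported.

**Last checks**
- **Head:** it met the stop, with the push force rising to about 19 N and no further motion. The cameras put its outer end at press y about 0.153–0.155 m, against 0.155 m for home, and it looked the same after the press.
- **Lever:** the paddle sank 30 mm to its stop at 33 N, held for over 0.2 s. It is back at z 0.161 m, the same as at the start.
- **Surroundings:** a before-and-after image comparison showed none of the bystanders had moved. The tool clears everything and the force reading is about zero. I saw no sign of touching the guard.

**Disagreements and limits**
- **Fingertip offset:** the real fingertips were about 33 mm behind the reported TCP, confirmed by both the wrist and side depth images. My first press attempt therefore stopped above the paddle at zero force. I checked the window clearance and went deeper. The earlier push was also higher on the head than I planned (tips at about z 0.063 m), but the head still went home.
- **Pin not seen:** the guard hides the pin, so that it is flush is inferred from the full lever stroke.

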